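# Check a damp tumbling-tower block with the moisture probe

### The job

Lay the two stray wooden game blocks flat and straight inside the two empty white outlines of the green drying tray, one in each (either way), and leave the block in the middle outline where it is. Then take the orange moisture probe out of its black stand and hold it upright with its sprung steel tip on the blue dot of the marked block, pressing lightly so that the tip is pushed about half way in, never hard. Finish while still holding it there, with the other things on the table left alone.

Things in the scene. Friction and masses are not known exactly. Their poses are not given: they have to be found in the camera images.
- tray: green drying tray, fixed to the table, 190 x 290 x 12 mm slab with a rim 6 mm wide standing 6 mm above the slab; origin centre of its underside; x along its short side (the blocks' long direction), y along the row of three outlines, z up
- slot_left (a point): centre of the white outline at the tray's +y end, on the tray's surface (12 mm above the table); empty at the start. Outline 136 x 56 mm inside, long side along x (tray axes), painted on, no relief
- slot_mid (a point): centre of the middle white outline, 85 mm from either neighbour; occupied by block_mid
- slot_right (a point): centre of the white outline at the tray's -y end; empty at the start
- block_dot_center (a point): centre (12.5 mm above its underside) of the marked wooden block, 120 (x) x 40 (y) x 25 (z) mm, about 65 g, lying flat on the table; the one with a blue dot on its top
- block_plain_center (a point): centre of the plain stray wooden block, same size, lying flat on the table; no dot
- block_mid_center (a point): centre of the third wooden block, same size, already lying in the tray's middle outline
- dot (a point): centre of the blue dot, 20 mm across, on the top face of the marked block, 35 mm along the block's +x from its centre
- stand: black stand, fixed to the table, 80 x 80 x 50 mm with a square hole straight down its middle (21 mm wide); origin centre of its underside; the probe stands in it
- probe_grip (a point): centre of the probe's orange handle, which is 28 x 28 mm square and 70 mm tall (from 35 mm below to 35 mm above this point), sides along x and y, z up. In the stand the handle's underside rests on the stand's top, so this point is 85 mm above the table. Below the handle are a square grey stem of 18 mm, 30 mm long, and the steel tip; the probe weighs about 120 g; to clear the stand lift it more than 45 mm straight up
- tip_end (a point): end of the probe's round steel tip, 8 mm across, on the probe's axis; 77 mm below probe_grip when not pressed, 12 mm below the stem. It moves up into the stem as it is pressed
- probe_tip (a joint): how far the sprung tip is pushed into the stem, m: 0 out, 0.012 fully in (hard stop); spring of 300 N/m, so half way (6 mm) is about 1.8 N
- brush: hand brush, 200 mm long, lying on the table left of the robot, this side of the tray; a bystander; origin at its underside
- coasters: stack of round coasters, 94 mm across, 24 mm high; a bystander; origin at its underside
- tumbler_a: clear drinking glass, 76 mm across, 95 mm high, beyond the tray; a bystander; origin at its underside
- tumbler_b: amber drinking glass, 80 mm across, 100 mm high, at the right side of the table; a bystander; origin at its underside
- mug: blue mug, 84 mm across, 95 mm high, at the left side; a bystander; origin at its underside
- sanding_block: cork sanding block with red sole, 100 x 60 x 28 mm; a bystander; origin at its underside
Things that resemble listed ones, but are neither listed nor needed, are in the scene too. What is shaped like the part that bears probe_grip but pink or purple is not meant. What is shaped like the part that bears block_dot_center but yellow is not meant.

How it is judged:
By the outcome, as a careful person would: the job done as asked, in the order asked, and still so for the second after the job is handed in, while the arm keeps its last pose, push and grip.
It also fails if it takes over 72 s, if anything falls off the work surface, if the arm or the gripper's body presses on something with over 40 N, if the wrist force passes 120 N, or if a joint passes its speed limit or range.

### The arm

A 6-joint arm with a two-finger parallel gripper is mounted at the origin on the work surface. World frame = base frame: x ahead of the robot, y to its left, z up, the work surface at z = 0. Lengths are in mm, angles in rad, forces in N, time in s.
With the tool pointing down it reaches from about 400 to 925 mm from the base axis. Payload 12.5 kg.
Tool frame: the origin (TCP) lies midway between the tips of the shut fingers; the grasp point (between the pads) lies 19 mm behind it; z points along the fingers, y is the line along which they close (so a half turn about z gives the same grasp; the last joint's range is limited). The gripper opens to 95 mm and grips with 3 to 60 N. Pads are 20 mm wide; open, the fingers measure 119 mm over their backs; the gripper's body (75 mm by 180 mm) begins 59 mm behind the grasp point.
Start: joints at [1.178, 0.491, 1.559, -0, 1.092, -0.106], TCP at [176.785, 599.495, 214.661] pointing down, gripper open.
Joint ranges: [-3.1, 3.1], [-0.84, 2.19], [0.05, 2.79], [-1.13, 4.28], [0.06, 2.93], [-2.69, 2.69]. Speed limits (rad/s): [2.22, 2.22, 2.79, 3.14, 3.14, 3.14].

### API

Orientations are given as [roll, pitch, yaw] about the fixed x, y, z axes, in that order (R = Rz(yaw) Ry(pitch) Rx(roll)).
In Python, from cell import env gives the robot as it stands.
- The arm moves only by the tool arm_command, never from a script. Its argument "targets" is a list of rows, each a list of 5 numbers: the shift along the tool's x, y, z in mm, then the turn about the tool's z in degrees, then the opening, from 0 (shut) to 1 (fully open). In form: [[tx, ty, tz, roll, fingers], ...]. A call has 1 to 5 rows; each row is the pose to reach, as a shift and turn from the pose commanded when the call began, along the tool's axes at that moment; what a row does not reach only later rows make up. A row lasts 1/10 s, in which the tool goes at most 50 mm and 8.59 degrees, less where a joint would pass 70% of its speed; a pose out of reach is approached as far as the arm can. A call with a gripper value outside its range is refused whole. The fingers move at their own pace and stop on an object; the grip force is fixed at half the most. Time passes only in rows, so rows that repeat a pose let the fingers close. It gives the time, the measured TCP pose, the force, the opening and the grip force at its end, in the units of the state.
- env.state(): the state, without advancing time (a new reading comes with each control period).
- env.read_camera(name): name is "scene" or "top" or "wrist"; returns a dict with "frame" (384x512x3 uint8, red, green, blue), "vertical_fov" (degrees; the focal length in pixels is half the picture's height over the tangent of half this angle, whatever the lens; pixels are square), "cx", "cy" (the principal point, pixels), "world_from_camera" (4x4, takes a point from camera to world coordinates); the wrist camera has in their place "hand_eye" (4x4, takes a point from camera to tool coordinates, whose origin is the TCP and whose axes are the flange's). Camera axes: x right, y down, z forward; pixel columns grow to the right and rows downward; lengths in mm; the calibration is good to about 2 mm. A picture is of the moment at which its call begins: read the wrist's pose just before it. There is no depth.
- env.job_done(): hands the job in; it is judged then, once.
The state is a dict: "t": time; "joints": joint angles; "qvel": joint speeds; "tau": joint torques, N m; "eef_pos": TCP position; "tcp_rot": TCP orientation; "ft_force": force on the tool from outside, world axes, zero at the start; "moment": the same for the moment, N m; "opening": opening from 0.0 (shut) to 1.0 (fully open); "grip_force": force on a finger pad.
Only numpy, scipy, OpenCV 4.12 (cv2) and the standard library are available. Lean on these libraries where they do the work, as an engineer would, in place of code of your own. Each camera call takes 0.05 s, during which the arm holds its last target. There are 200 camera calls.

## Working session

There is one attempt and no reset: what is moved stays moved. The work goes in short steps, Python scripts to look and compute and a tool call to move; the robot and the scene stay as the last step left them, time stands still between calls to the robot, and variables do not carry over. Pictures are saved under pics/ and viewed, at most 10 in all, crops included, and the job is handed in when it is done.

Besides the shell and the picture viewer there is one more tool, called after "Call:" as a command line: name --pt "numbers of a row" for each row, then --argument value for the rest. arm_command: Moves the arm, as the interface text tells. Its arguments: {"type":"object","properties":{"targets":{"type":"array","items":{"type":"array","items":{"type":"number"}}}},"required":["targets"]}

```bash
ls; mkdir -p pics; cat > h.py <<'E'
import numpy as np, cv2
from cell import env
from scipy.spatial.transform import Rotation as R
def cam(n):
    s=env.state(); c=env.read_camera(n); f=c["frame"]
    c["f"]=f.shape[0]/2/np.tan(np.radians(c["vertical_fov"])/2)
    if n=="wrist":
        T=np.eye(4);T[:3,:3]=R.from_euler('xyz',s["tcp_rot"]).as_matrix();T[:3,3]=s["eef_pos"]
        c["M"]=T@np.array(c["hand_eye"])
    else: c["M"]=np.array(c["world_from_camera"])
    return c
def cast(c,uv,z):
    uv=np.atleast_2d(uv).astype(float)
    d=np.c_[(uv[:,0]-c["cx"])/c["f"],(uv[:,1]-c["cy"])/c["f"],np.ones(len(uv))]@c["M"][:3,:3].T
    o=c["M"][:3,3]; return o+d*((z-o[2])/d[:,2])[:,None]
def proj(c,p):
    p=np.linalg.inv(c["M"])@np.append(p,1); return c["f"]*p[:2]/p[2]+[c["cx"],c["cy"]]
def save(c,n,s=1.5): cv2.imwrite("pics/"+n,cv2.resize(c["frame"][:,:,::-1],None,fx=s,fy=s,interpolation=cv2.INTER_CUBIC))
E
python3 - <<'E'
from h import *
print(env.state())
for n in("top","scene"):
    c=cam(n); save(c,n+".png"); np.save(n+".npy",c,allow_pickle=True); print(n,c["f"],c["cx"],c["cy"],c["M"].round(3).tolist())
E
```

```text
pics
{'t': 0.0, 'joints': array([ 1.17842332e+00,  4.91569358e-01,  1.55949552e+00,  7.36271303e-06,
        1.09169578e+00, -1.05566212e-01]), 'qvel': array([-1.59204784e-03,  4.49608229e-04, -1.35842340e-03,  6.94849833e-04,
        8.73731410e-04,  6.59764842e-05]), 'tau': array([ 1.82728993e-03, -6.12648010e+01, -2.58179176e+01,  6.93833898e-02,
        4.82627889e-02, -1.06901564e-04]), 'eef_pos': array([176.66097537, 599.23630872, 214.03979917]), 'tcp_rot': array([-3.14043184e+00, -1.29566748e-04,  2.85478239e+00]), 'ft_force': array([-0.10018194, -0.49399947,  0.16731465]), 'moment': array([-0.07263014, -0.04073607,  0.01822383]), 'grip_force': 0.0, 'opening': 1.0033008576432962}
top 353.2887186029459 254.1799177907536 185.01780423267067 [[-0.034, -0.977, 0.209, 304.502], [-0.999, 0.034, -0.003, -21.123], [-0.004, -0.209, -0.978, 1276.994], [0.0, 0.0, 0.0, 1.0]]
scene 393.05970350794894 253.1712344196171 187.67509872953372 [[0.746, 0.483, -0.459, 1180.97], [0.666, -0.522, 0.533, -788.395], [0.018, -0.703, -0.711, 1097.125], [0.0, 0.0, 0.0, 1.0]]
```

View pics/top.png

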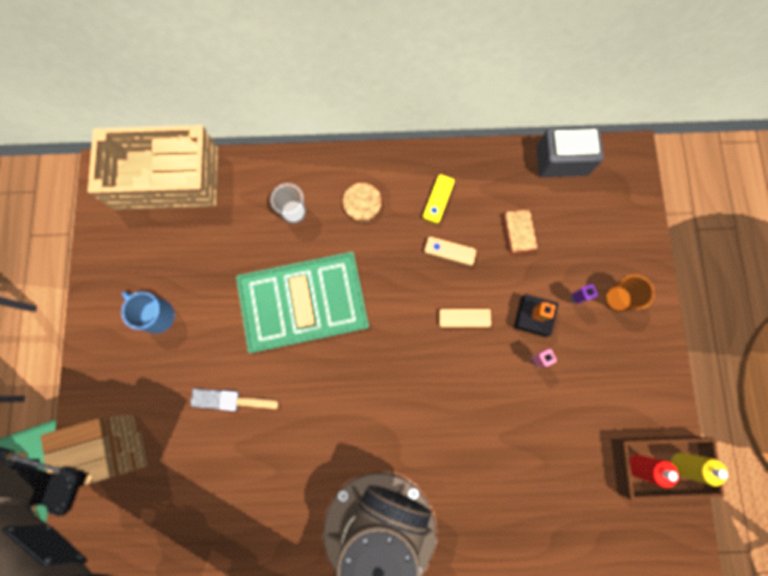

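View pics/scene.png

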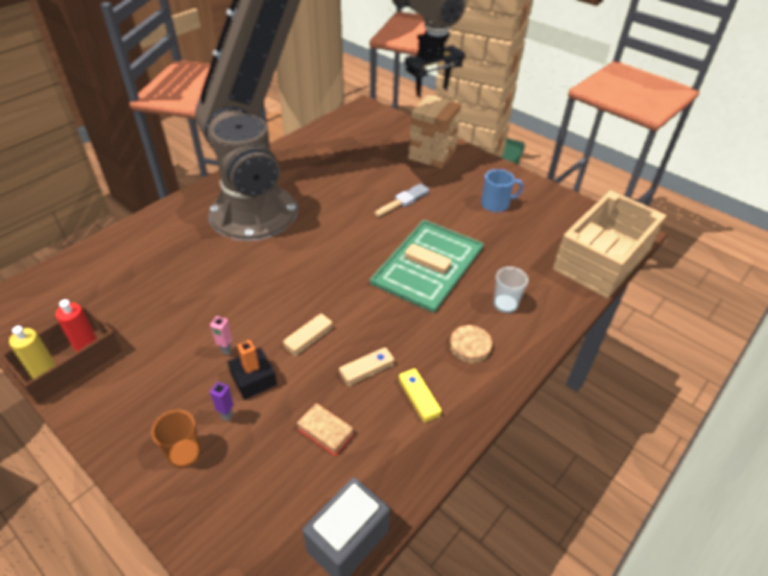

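The top view (shown at 1.5×) has the tray at (303,302) with the middle block in it, and the dotted block at (450,251) with its dot at (437,246). The plain block is at (465,318), and the stand with the orange probe is at (537,315). The pink and purple probes and the yellow block are decoys.

```bash
python3 - <<'E'
from h import *
c=np.load("top.npy",allow_pickle=True).item(); hsv=cv2.cvtColor(c["frame"],cv2.COLOR_RGB2HSV)
def blob(m,seed):
    m=m.astype(np.uint8); n,l,s,ce=cv2.connectedComponentsWithStats(m)
    k=min(range(1,n),key=lambda i:np.hypot(*(ce[i]-seed))-0.02*min(s[i,4],2000)); ys,xs=np.nonzero(l==k); return np.c_[xs,ys],s[k]
def rect(px,z):
    p=cast(c,px,z)[:,:2].astype(np.float32); (ct,sz,a)=cv2.minAreaRect(p)
    if sz[0]<sz[1]: a+=90; sz=sz[::-1]
    return np.round(ct,1),np.round(sz,1),round((a+90)%180-90,1)
H,S,V=[hsv[:,:,i].astype(int) for i in range(3)]
for n,sd in dict(dot=(300,167),plain=(310,212),mid=(201,201)).items():
    u,v=int(sd[0]),int(sd[1]); print(n,hsv[v,u])
    m=np.zeros(H.shape,bool);m[v-25:v+25,u-28:u+28]=True
    b,s=blob(m&(H>10)&(H<26)&(V>190)&(S<150),sd)
    if len(b)>20: print(rect(b,25 if n!='mid' else 37),s)
b,s=blob((H>95)&(H<130)&(S>100)&(np.indices(H.shape)[0]<175)&(np.indices(H.shape)[1]>285)&(np.indices(H.shape)[1]<300)&(np.indices(H.shape)[0]>155),(291,164));print("dot",cast(c,b.mean(0),25),s)
b,s=blob((H>60)&(H<90)&(S>90)&(V>60)&(np.indices(H.shape)[0]<260),(201,201));print("tray",rect(b,15),s)
b,s=blob((H<12)&(S>200)&(V>150)&(np.indices(H.shape)[1]>350)&(np.indices(H.shape)[1]<378)&(np.indices(H.shape)[0]<216),(364,207));print("probe",cast(c,b.mean(0),115),s)
b,s=blob((V<55)&(np.indices(H.shape)[1]>335)&(np.indices(H.shape)[1]<378)&(np.indices(H.shape)[0]<230)&(np.indices(H.shape)[0]>190),(357,211));print("stand",rect(b,50),s)
E
```

```text
dot [ 25  78 255]
(array([ 635.5, -195.9]), array([123.5,  46. ]), 71.7) [283 157  35  20 288]
plain [ 25  79 255]
(array([ 470.7, -221.1]), array([122.3,  43.1]), 88.0) [293 205  35  13 244]
mid [ 25  78 255]
(array([521.1, 166.9]), array([121.8,  43.2]), 9.9) [193 184  17  34 227]
dot [[ 647.04024924 -162.4929483    25.        ]] [290 163   3   3   6]
tray (array([523.2, 169.8]), array([285.5, 187. ]), -80.1) [ 159  169   86   65 1542]Traceback (most recent call last):
  File "<stdin>", line 18, in <module>
  File "<stdin>", line 5, in blob
ValueError: min() iterable argument is empty
```

```bash
cat > plan.py <<'E'
import numpy as np, sys
from cell import env
# python3 plan.py "x y z yaw" ...  -> calls (shift/turn per call, <=5 rows each)
def plan(wps,step=45,turn=8):
    s=env.state(); p=np.array(s["eef_pos"]);yaw=np.degrees(s["tcp_rot"][2])
    for w in wps:
        w=np.array(w,float); d=w[:3]-p; dy=(w[3]-yaw+180)%360-180
        n=max(1,int(np.ceil(max(np.linalg.norm(d)/step,abs(dy)/turn)/5-1e-6)))
        print("-> ",w)
        for k in range(n):
            D=(w[:3]-p)/(n-k); a=np.radians(yaw)
            t=np.round([D[0]*np.cos(a)+D[1]*np.sin(a),D[0]*np.sin(a)-D[1]*np.cos(a),-D[2]],1)
            r=round(-((w[3]-yaw+180)%360-180)/(n-k),1)
            print("  ",t.tolist(),r)
            p=p+[t[0]*np.cos(a)+t[1]*np.sin(a),t[0]*np.sin(a)-t[1]*np.cos(a),-t[2]]; yaw-=r
if __name__=="__main__": plan([list(map(float,a.split())) for a in sys.argv[1:]])
E
python3 plan.py "635 -196 214 71.7"
```

```text
->  [ 635.  -196.   214.    71.7]
   [-132.9, -126.6, 0.0] 18.4
   [-166.1, -78.2, 0.0] 18.4
   [-182.3, -21.8, 0.0] 18.4
   [-179.8, 36.9, 0.1] 18.3
   [-159.2, 91.4, 0.0] 18.4
```

Call:
arm_command --pt "-33 -32 0 4 1" --pt "-66 -63 0 8 1" --pt "-100 -95 0 12 1" --pt "-133 -127 0 18.4 1" --pt "-133 -127 0 18.4 1"

```text
t: 0.6
eef_pos: [270.0, 436.5, 214.7]
tcp_rot: [-3.14, 0.0, 2.526]
ft_force: [-0.5, 0.7, -0.2]
opening: 0.995
grip_force: 0.0
```

Call:
arm_command --pt "-42 -20 0 5 0.7" --pt "-83 -39 0 9 0.7" --pt "-125 -59 0 14 0.7" --pt "-166 -78 0 18.4 0.7" --pt "-166 -78 0 18.4 0.7"

```text
t: 1.1
eef_pos: [362.0, 278.3, 214.6]
tcp_rot: [-3.141, 0.0, 2.206]
ft_force: [-0.3, -0.2, 0.4]
opening: 0.709
grip_force: 0.0
```

Call:
arm_command --pt "-45 -5 0 5 0.7" --pt "-91 -11 0 9 0.7" --pt "-137 -16 0 14 0.7" --pt "-182 -22 0 18.4 0.7" --pt "-182 -22 0 18.4 0.7"

```text
t: 1.6
eef_pos: [453.6, 119.6, 214.4]
tcp_rot: [3.141, 0.0, 1.886]
ft_force: [-0.0, -0.0, 0.5]
opening: 0.701
grip_force: 0.0
```

Call:
arm_command --pt "-45 9 0 5 0.7" --pt "-90 18 0 9 0.7" --pt "-135 28 0 14 0.7" --pt "-180 37 0 18.4 0.7" --pt "-180 37 0 18.4 0.7"

```text
t: 2.1
eef_pos: [545.6, -39.3, 214.1]
tcp_rot: [3.141, 0.0, 1.567]
ft_force: [0.6, 0.1, 0.0]
opening: 0.703
grip_force: 0.0
```

Call:
arm_command --pt "-40 23 0 5 0.7" --pt "-80 46 0 9 0.7" --pt "-120 69 0 14 0.7" --pt "-159 91 0 18.4 0.7" --pt "-159 91 0 18.4 0.7"

```text
t: 2.6
eef_pos: [636.1, -198.1, 213.4]
tcp_rot: [3.142, 0.0, 1.246]
ft_force: [-0.0, 0.9, -1.2]
opening: 0.696
grip_force: 0.0
```

```bash
python3 - <<'E'
from h import *
c=cam("wrist"); save(c,"w1.png"); np.save("w1.npy",c,allow_pickle=True)
s=env.state();print(s["eef_pos"],s["tcp_rot"],s["joints"],s["ft_force"],s["t"])
print(c["f"],c["cx"],c["cy"],c["M"].round(3).tolist(),proj(c,[635,-196,25]))
E
```

```text
[ 634.93031298 -195.91088707  213.3790468 ] [-3.14023179e+00 -4.24862850e-04  1.24926025e+00] [-3.98758189e-01  5.49922805e-01  1.45433576e+00  3.50855840e-04
  1.13872369e+00 -7.73695411e-02] [-0.9056524   0.94411001 -0.87884797] 2.65
327.770217724579 252.55546945311502 192.56657619449254 [[0.948, -0.306, -0.091, 661.726], [-0.32, -0.908, -0.27, -122.009], [0.0, 0.285, -0.959, 384.171], [0.0, 0.0, 0.0, 1.0]] [250.99539779 168.51578187]
```

View pics/w1.png

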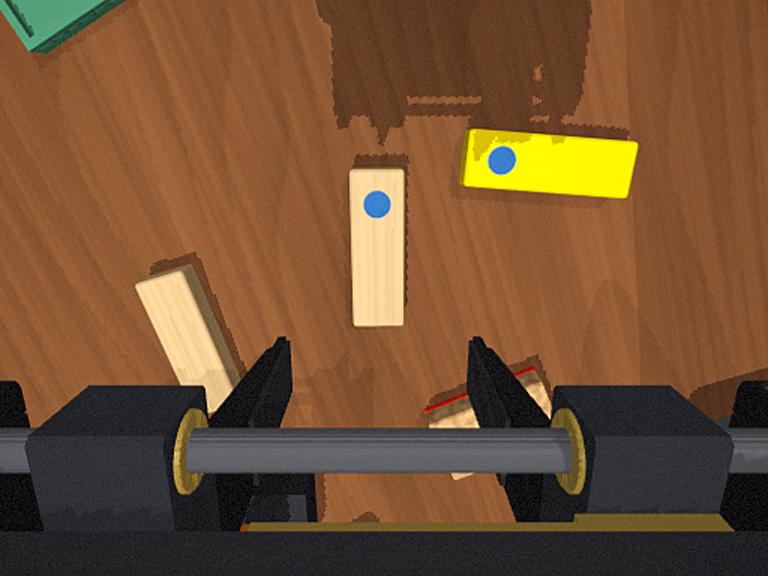

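The wrist view shows the dotted block at about (377,248), upright in the frame, with its dot at (377,204). The plain block is partly hidden at the lower left and the yellow decoy is at the right.

```bash
cat >> h.py <<'E'
def comp(m,seed):
    n,l,s,ce=cv2.connectedComponentsWithStats(m.astype(np.uint8))
    k=l[int(seed[1]),int(seed[0])]; assert k>0,"seed not in mask"
    cs,_=cv2.findContours((l==k).astype(np.uint8),cv2.RETR_EXTERNAL,cv2.CHAIN_APPROX_NONE); return max(cs,key=cv2.contourArea)[:,0,:]
def wood(c,bright=200):
    h=cv2.cvtColor(c["frame"],cv2.COLOR_RGB2HSV).astype(int)
    return (h[...,0]>8)&(h[...,0]<28)&(h[...,1]<130)&(h[...,2]>bright)
def rect(c,px,z):
    ct,sz,a=cv2.minAreaRect(cast(c,px,z)[:,:2].astype(np.float32))
    if sz[0]<sz[1]: a+=90; sz=sz[::-1]
    return np.round(ct,1),np.round(sz,1),round((a+90)%180-90,1)
E
python3 - <<'E'
from h import *
c=np.load("w1.npy",allow_pickle=True).item()
px=comp(wood(c),(251,180)); print(px.min(0),px.max(0),rect(c,px,25))
f=c["frame"].astype(int); b=(f[...,2]>f[...,0]+60); b[:, 290:]=0; px=comp(b,(251,136)); print("dot",cast(c,px.mean(0),25))
E
python3 plan.py "635 -196 4 71.7"
```

```text
[233 113] [268 216] (array([ 635.5, -194.2]), array([117.5,  38.2]), 72.1)
dot [[ 646.58797497 -161.74114086   25.        ]]
->  [ 635.  -196.     4.    71.7]
   [-0.1, 0.1, 209.4] -0.1
```

Call:
arm_command --pt "1 0 50 0 0.7" --pt "1.8 0 100 0 0.7" --pt "1.8 0 145 0 0.7" --pt "1.8 0 180 0 0.7" --pt "1.8 0 190 0 0.7"

```text
t: 3.15
eef_pos: [633.0, -191.1, 21.1]
tcp_rot: [-3.135, -0.001, 1.252]
ft_force: [-0.1, 0.7, 0.4]
opening: 0.701
grip_force: 0.0
```

Call:
arm_command --pt "0 0 10 0 0.7" --pt "0 0 18 0 0.7" --pt "0 0 18 0 0.7" --pt "0 0 18 0 0.2" --pt "0 0 18 0 0.2"

```text
t: 3.65
eef_pos: [635.2, -194.4, 7.7]
tcp_rot: [3.14, 0.0, 1.249]
ft_force: [0.3, -0.4, -0.7]
opening: 0.588
grip_force: 0.0
```

Call:
arm_command --pt "0 0 0 0 0.2" --pt "0 0 0 0 0.2" --pt "0 0 0 0 0.2"

```text
t: 3.95
eef_pos: [635.0, -194.4, 7.1]
tcp_rot: [3.141, -0.0, 1.249]
ft_force: [-0.6, -0.4, 4.4]
opening: 0.418
grip_force: 30.0
```

```bash
python3 plan.py "635 -194.4 120 71.6" "538 86 180 9.9"
```

```text
->  [ 635.  -194.4  120.    71.6]
   [0.0, 0.0, -112.9] -0.0
->  [538.   86.  180.    9.9]
   [117.7, -90.3, -30.0] 30.8
   [54.8, -137.9, -30.0] 30.9
```

Call:
arm_command --pt "0 0 -15 0 0.2" --pt "0 0 -45 0 0.2" --pt "0 0 -80 0 0.2" --pt "0 0 -105 0 0.2" --pt "0 0 -113 0 0.2"

```text
t: 4.45
eef_pos: [635.7, -194.6, 123.3]
tcp_rot: [3.137, 0.0, 1.249]
ft_force: [0.0, 1.8, -0.9]
opening: 0.419
grip_force: 30.0
```

Call:
arm_command --pt "16 -12 -5 5 0.2" --pt "43 -33 -11 12 0.2" --pt "73 -56 -20 19 0.2" --pt "103 -79 -27 27 0.2" --pt "117.7 -90.3 -30 30.8 0.2"

```text
t: 4.95
eef_pos: [585.0, -51.6, 149.8]
tcp_rot: [-3.141, 0.0, 0.708]
ft_force: [-0.0, 0.1, -2.1]
opening: 0.418
grip_force: 30.0
```

Call:
arm_command --pt "11 -28 -6 7 0.2" --pt "24 -60 -14 15 0.2" --pt "38 -95 -20 22 0.2" --pt "50 -126 -27 28 0.2" --pt "54.8 -137.9 -30 30.9 0.2"

```text
t: 5.45
eef_pos: [536.4, 88.5, 179.8]
tcp_rot: [-3.141, 0.001, 0.17]
ft_force: [-1.0, -0.4, -0.5]
opening: 0.416
grip_force: 30.0
```

Call:
arm_command --pt "0 0 0 0 0.2" --pt "0 0 0 0 0.2"

```text
t: 5.65
eef_pos: [537.7, 86.0, 179.3]
tcp_rot: [-3.142, 0.0, 0.174]
ft_force: [0.5, -0.6, -1.1]
opening: 0.419
grip_force: 30.0
```

```bash
python3 - <<'E'
from h import *
c=cam("wrist"); save(c,"w2.png"); np.save("w2.npy",c,allow_pickle=True)
s=env.state();print(s["eef_pos"],np.degrees(s["tcp_rot"]),s["opening"],s["t"])
print([proj(c,p).round() for p in ([538,86,12],[523.2,169.8,12],[508.6,253.5,12])])
E
```

```text
[537.84583785  85.54959525 179.19453484] [-1.79998962e+02  3.42969180e-02  9.94043132e+00] 0.4172174408115958 5.7
[array([252., 174.]), array([172., 174.]), array([ 92., 174.])]
```

View pics/w2.png

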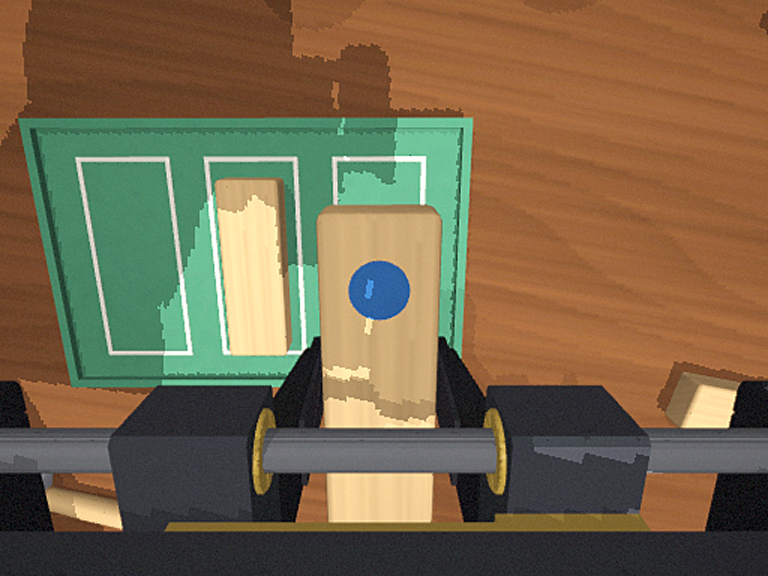

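The wrist view shows the held dotted block with its dot at (379,290). The tray is fully visible: the left outline runs (76..192, 158..354) and the top corners of the right outline are at (333,157) and (424,157).

```bash
python3 - <<'E'
from h import *
c=np.load("w2.npy",allow_pickle=True).item(); h=cv2.cvtColor(c["frame"],cv2.COLOR_RGB2HSV).astype(int)
w=(h[...,1]<75)&(h[...,2]>120); w[:98]=0; w[242:]=0; w[:,320:]=0
L=w.copy(); L[:,133:]=0; ys,xs=np.nonzero(L); px=np.c_[xs,ys]; print("left",rect(c,px,12),len(px))
Rt=w.copy(); Rt[:,:217]=0; Rt[138:]=0; Rt[:,290:]=0; ys,xs=np.nonzero(Rt); px=np.c_[xs,ys]; P=cast(c,px,12)[:,:2]
print("right piece",px.min(0),px.max(0)); print(rect(c,px,12))
top=cast(c,px[px[:,1]<107],12)[:,:2]; vx=cv2.fitLine(top.astype(np.float32),cv2.DIST_HUBER,0,.01,.01).ravel(); print("top line ang",np.degrees(np.arctan2(vx[1],vx[0])))
g=(h[...,0]>60)&(h[...,0]<95)&(h[...,1]>60)
px=comp(g,(75,170)); print("tray outer(top/left valid)",rect(c,px,18))
m=wood(c,120); m[:,200:]=0; print("mid",rect(c,comp(m,(170,180)),37))
f=c["frame"].astype(int); b=(f[...,2]>f[...,0]+60);px=comp(b,(250,193)); print("dot",cast(c,px.mean(0),179.3-7.1+25), "exp dot if centred",np.array([537.8,85.6])+35*np.array([np.cos(np.radians(9.94)),np.sin(np.radians(9.94))]))
E
```

```text
left (array([506.1, 269.8]), array([142.8,  95.4]), 10.0) 1338
right piece [217 104] [283 137]
(array([592.6,  98.2]), array([67.6, 32.6]), -79.2)
top line ang -80.051445
tray outer(top/left valid) (array([510.8, 251.2]), array([132.9,  54.5]), 10.0)
mid (array([524., 166.]), array([119.6,  43. ]), 9.8)
dot [[572.06419368  91.78992096 197.2       ]] exp dot if centred [572.27461699  91.6415878 ]
```

```bash
python3 - <<'E'
from h import *
c=np.load("w2.npy",allow_pickle=True).item(); h=cv2.cvtColor(c["frame"],cv2.COLOR_RGB2HSV).astype(int)
w=(h[...,1]<75)&(h[...,2]>120)
a=np.radians(10); u=np.array([np.cos(a),np.sin(a)])
for r in (104,105,106): print(r,np.nonzero(w[r,205:300])[0][[0,-1]]+205)
for r in (115,120): print(r,np.nonzero(w[r,205:300])[0]+205)
# outer top edge midpoint 72.5?? use column centre of side lines at row 115
E
python3 plan.py "540.3 83.8 60 10" "540.3 83.8 20 10"
```

```text
104 [221 283]
105 [221 283]
106 [221 283]
115 [221 222 223 224 280 281 282 283]
120 [221 222 223 224 280 281 282 283]
->  [540.3  83.8  60.   10. ]
   [2.1, 2.1, 119.2] -0.1
->  [540.3  83.8  20.   10. ]
   [0.0, 0.0, 40.0] 0.0
```

Call:
arm_command --pt "1 1 35 0 0.2" --pt "1 1 75 0 0.2" --pt "1 1 110 0 0.2" --pt "1 1 135 0 0.2" --pt "1 1 145 0 0.2"

```text
t: 6.2
eef_pos: [538.1, 84.2, 32.0]
tcp_rot: [-3.141, 0.004, 0.172]
ft_force: [-0.1, -0.4, -0.8]
opening: 0.421
grip_force: 30.0
```

Call:
arm_command --pt "0 0 6 0 0.2" --pt "0 0 11 0 0.2" --pt "0 0 14 0 0.2" --pt "0 0 14 0 0.2" --pt "0 0 14 0 0.2"

```text
t: 6.7
eef_pos: [539.2, 85.4, 21.3]
tcp_rot: [3.142, -0.001, 0.172]
ft_force: [-0.2, 0.4, -0.6]
opening: 0.419
grip_force: 30.0
```

Call:
arm_command --pt "0 0 1 0 0.2" --pt "0 0 2 0 0.2" --pt "0 0 2 0 0.2"

```text
t: 7.0
eef_pos: [539.1, 85.4, 19.1]
tcp_rot: [3.142, -0.001, 0.172]
ft_force: [-0.6, 1.4, 3.5]
opening: 0.419
grip_force: 30.0
```

Call:
arm_command --pt "0 0 0 0 0.65" --pt "0 0 0 0 0.65" --pt "0 0 0 0 0.65" --pt "0 0 -30 0 0.65" --pt "0 0 -75 0 0.65"

```text
t: 7.5
eef_pos: [537.7, 85.3, 92.5]
tcp_rot: [-3.141, 0.005, 0.172]
ft_force: [0.7, 0.2, 0.3]
opening: 0.65
grip_force: 0.0
```

Call:
arm_command --pt "0 0 -40 0 0.7" --pt "0 0 -80 0 0.7" --pt "0 0 -90 0 0.7"

```text
t: 7.8
eef_pos: [540.2, 85.5, 187.7]
tcp_rot: [3.141, -0.006, 0.172]
ft_force: [-0.3, 0.8, 0.5]
opening: 0.694
grip_force: 0.0
```

```bash
python3 - <<'E'
from h import *
c=cam("wrist"); np.save("w3.npy",c,allow_pickle=True); s=env.state()
print(s["eef_pos"],np.degrees(s["tcp_rot"]),s["t"])
m=wood(c,110); 
for sd in ([539,85,37],[524,168,37]):
    try:
        px=comp(m,proj(c,np.array(sd))); print(px.min(0),px.max(0),rect(c,px,37))
    except AssertionError as e: print(e,proj(c,np.array(sd)))
E
python3 plan.py "471 -217 180 88"
```

```text
[540.03011379  85.45774358 187.09529339] [179.96404989  -0.31063749   9.87030682] 7.85
[232 119] [275 235] (array([539.8,  83.4]), array([120.8,  43.5]), 10.3)
[145 122] [194 236] (array([523.5, 166. ]), array([118.8,  43. ]), 9.8)
->  [ 471. -217.  180.   88.]
   [-59.9, 143.1, 3.5] -39.1
   [-136.7, 73.2, 3.6] -39.0
```

Call:
arm_command --pt "-8 20 1 -6 0.7" --pt "-23 55 2 -14 0.7" --pt "-40 95 3 -22 0.7" --pt "-55 130 3.5 -30 0.7" --pt "-59.9 143.1 3.5 -38 0.7"

```text
t: 8.35
eef_pos: [503.1, -68.3, 178.6]
tcp_rot: [-3.14, 0.001, 0.839]
ft_force: [0.4, 0.5, 0.3]
opening: 0.701
grip_force: 0.0
```

Call:
arm_command --pt "-40 22 1 -8.5 0.7" --pt "-75 40 2 -17 0.7" --pt "-110 58 3 -25.5 0.7" --pt "-130 70 3.5 -34 0.7" --pt "-136.7 73.2 3.5 -40 0.7"

```text
t: 8.85
eef_pos: [466.0, -218.5, 175.0]
tcp_rot: [-3.14, -0.001, 1.537]
ft_force: [-0.2, 0.4, 0.5]
opening: 0.702
grip_force: 0.0
```

Call:
arm_command --pt "0 0 0 0 0.7"

```text
t: 8.95
eef_pos: [466.2, -217.2, 175.1]
tcp_rot: [-3.14, -0.001, 1.534]
ft_force: [0.7, 0.2, -0.1]
opening: 0.705
grip_force: 0.0
```

```bash
python3 - <<'E'
from h import *
c=cam("wrist"); np.save("w4.npy",c,allow_pickle=True); save(c,"w4.png"); s=env.state()
print(s["eef_pos"],np.degrees(s["tcp_rot"]),s["t"])
px=comp(wood(c,180),proj(c,[471,-205,25])); print(px.min(0),px.max(0),rect(c,px,25))
E
```

```text
[ 466.46355696 -216.43880738  175.37649007] [-1.79901479e+02 -6.55970445e-02  8.76363385e+01] 9.0Traceback (most recent call last):
  File "<stdin>", line 4, in <module>
  File "h.py", line 21, in comp
    k=l[int(seed[1]),int(seed[0])]; assert k>0,"seed not in mask"
                                           ^^^
AssertionError: seed not in mask
```

View pics/w4.png

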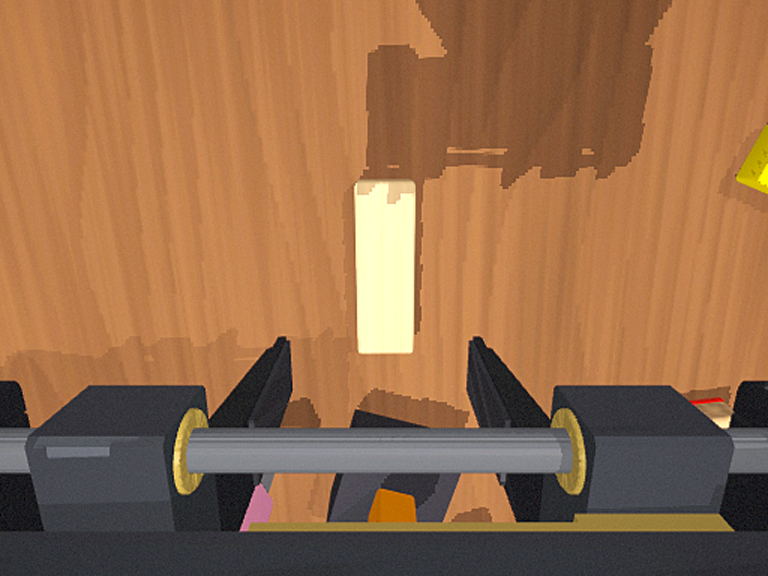

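The plain block is at (385,266) in this view, with the stand and the probes well behind the fingers. Its colour is brighter here, so I'll loosen the mask.

```bash
python3 - <<'E'
from h import *
c=np.load("w4.npy",allow_pickle=True).item(); h=cv2.cvtColor(c["frame"],cv2.COLOR_RGB2HSV).astype(int)
print(h[180,256],h[124,262],h[180,200])
m=((h[...,1]<115)|(h[...,2]>240))&(h[...,2]>120); m[:116]=0; m[240:]=0
px=comp(m,(256,180)); print(px.min(0),px.max(0),rect(c,px,25))
E
```

```text
[ 30  53 255] [ 18  96 239] [ 12 146 196]
[236 120] [276 235] (array([ 469.6, -219.5]), array([119.7,  39.3]), 88.2)
```

Call:
arm_command --pt "-3 3.4 40 -0.6 0.7" --pt "-3 3.4 85 -0.6 0.7" --pt "-3 3.4 125 -0.6 0.7" --pt "-3 3.4 155 -0.6 0.7" --pt "-3 3.4 165 -0.6 0.7"

```text
t: 9.5
eef_pos: [469.2, -217.8, 8.7]
tcp_rot: [-3.137, -0.003, 1.542]
ft_force: [-0.1, 0.6, -0.1]
opening: 0.7
grip_force: 0.0
```

Call:
arm_command --pt "0 0 4 0 0.7" --pt "0 0 4 0 0.7" --pt "0 0 4 0 0.2" --pt "0 0 4 0 0.2" --pt "0 0 4 0 0.2"

```text
t: 10.0
eef_pos: [470.7, -219.7, 8.5]
tcp_rot: [3.14, 0.001, 1.544]
ft_force: [0.4, 0.2, 0.1]
opening: 0.506
grip_force: 0.0
```

Call:
arm_command --pt "0 0 0 0 0.2" --pt "0 0 0 0 0.2"

```text
t: 10.2
eef_pos: [470.5, -219.6, 8.1]
tcp_rot: [3.141, 0.0, 1.544]
ft_force: [-0.8, 1.2, 6.2]
opening: 0.416
grip_force: 30.0
```

```bash
python3 plan.py "469.8 -219.5 120 88.2" "509.5 253 180 9.9"
```

```text
->  [ 469.8 -219.5  120.    88.2]
   [0.1, -0.7, -111.9] 0.3
->  [509.5 253.  180.    9.9]
   [157.8, 8.2, -20.0] 26.1
   [145.4, -62.1, -20.0] 26.1
   [103.2, -119.7, -20.0] 26.1
```

Call:
arm_command --pt "0 0 -15 0 0.2" --pt "0 0 -45 0 0.2" --pt "0 0 -80 0 0.2" --pt "0 0 -105 0 0.2" --pt "0 0 -112 0 0.2"

```text
t: 10.7
eef_pos: [471.0, -219.9, 122.0]
tcp_rot: [3.138, 0.002, 1.544]
ft_force: [0.2, 0.2, -0.6]
opening: 0.417
grip_force: 30.0
```

Call:
arm_command --pt "18 1 -3 4 0.2" --pt "50 3 -7 9 0.2" --pt "86 5 -11 15 0.2" --pt "122 6 -16 20 0.2" --pt "157.8 8.2 -20 26.1 0.2"

```text
t: 11.2
eef_pos: [482.2, -60.6, 138.9]
tcp_rot: [-3.14, 0.0, 1.084]
ft_force: [0.9, -1.0, -1.0]
opening: 0.421
grip_force: 30.0
```

Call:
arm_command --pt "29 -12 -4 5 0.2" --pt "58 -25 -8 10 0.2" --pt "87 -37 -12 16 0.2" --pt "116 -50 -16 21 0.2" --pt "145.4 -62.1 -20 26.1 0.2"

```text
t: 11.7
eef_pos: [494.7, 96.9, 158.8]
tcp_rot: [-3.141, 0.001, 0.629]
ft_force: [0.4, -0.3, -0.4]
opening: 0.421
grip_force: 30.0
```

Call:
arm_command --pt "24 -28 -5 6 0.2" --pt "48 -56 -10 13 0.2" --pt "73 -85 -15 20 0.2" --pt "95 -110 -19 25 0.2" --pt "103.2 -119.7 -20 26.1 0.2"

```text
t: 12.2
eef_pos: [507.3, 255.8, 178.8]
tcp_rot: [-3.141, 0.0, 0.176]
ft_force: [0.3, -0.4, -1.3]
opening: 0.415
grip_force: 30.0
```

Call:
arm_command --pt "0 0 0 0 0.2" --pt "0 0 0 0 0.2"

```text
t: 12.4
eef_pos: [507.1, 252.8, 178.7]
tcp_rot: [3.141, 0.002, 0.179]
ft_force: [-0.3, -0.2, -0.3]
opening: 0.422
grip_force: 30.0
```

```bash
python3 - <<'E'
from h import *
c=cam("wrist"); save(c,"w5.png"); np.save("w5.npy",c,allow_pickle=True)
s=env.state();print(s["eef_pos"],np.degrees(s["tcp_rot"]),s["opening"],s["t"])
E
```

```text
[507.24335763 252.39092944 178.88904038] [1.79983086e+02 7.29836939e-02 1.01910079e+01] 0.4170521791555105 12.45
```

View pics/w5.png

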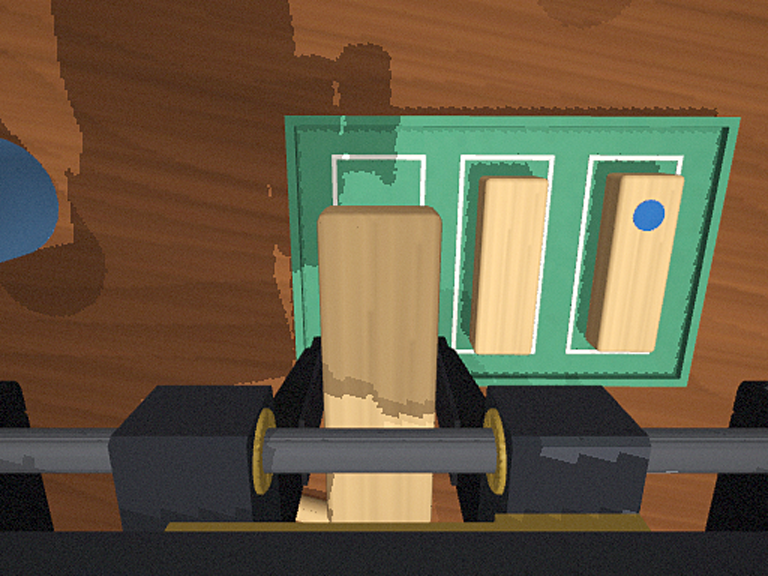

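The held plain block is over the left outline, whose top corners at (333,156) and (425,156) match my previous hover. The dotted block sits straight in the right outline.

Call:
arm_command --pt "1.5 1 35 0.2 0.2" --pt "1.5 1 75 0.2 0.2" --pt "1.5 1 110 0.2 0.2" --pt "1.5 1 140 0.2 0.2" --pt "1.5 1 150 0.2 0.2"

```text
t: 12.95
eef_pos: [508.0, 250.9, 27.0]
tcp_rot: [3.141, 0.004, 0.173]
ft_force: [-0.1, -0.6, 0.1]
opening: 0.42
grip_force: 30.0
```

Call:
arm_command --pt "0 0 4 0 0.2" --pt "0 0 8 0 0.2" --pt "0 0 8 0 0.2" --pt "0 0 8 0 0.2"

```text
t: 13.35
eef_pos: [509.6, 252.6, 22.7]
tcp_rot: [-3.141, -0.002, 0.174]
ft_force: [0.1, 0.0, 0.3]
opening: 0.418
grip_force: 30.0
```

Call:
arm_command --pt "0 0 1.5 0 0.2" --pt "0 0 2.5 0 0.2" --pt "0 0 2.5 0 0.2"

```text
t: 13.65
eef_pos: [509.5, 252.7, 20.1]
tcp_rot: [-3.141, -0.001, 0.174]
ft_force: [-1.1, -1.2, 9.7]
opening: 0.421
grip_force: 30.0
```

Call:
arm_command --pt "0 0 0 0 0.65" --pt "0 0 0 0 0.65" --pt "0 0 0 0 0.65" --pt "0 0 -30 0 0.65" --pt "0 0 -75 0 0.65"

```text
t: 14.15
eef_pos: [508.0, 252.0, 92.9]
tcp_rot: [3.141, 0.005, 0.174]
ft_force: [-0.5, 0.0, 1.0]
opening: 0.648
grip_force: 0.0
```

Call:
arm_command --pt "0 0 -45 0 0.7" --pt "0 0 -90 0 0.7" --pt "0 0 -130 0 0.7" --pt "0 0 -150 0 0.7" --pt "0 0 -150 0 0.7"

```text
t: 14.65
eef_pos: [510.0, 252.8, 247.1]
tcp_rot: [-3.141, -0.005, 0.174]
ft_force: [0.2, -0.9, -1.2]
opening: 0.699
grip_force: 0.0
```

```bash
python3 - <<'E'
from h import *
c=cam("wrist"); save(c,"w6.png"); np.save("w6.npy",c,allow_pickle=True)
s=env.state();print(s["eef_pos"],np.degrees(s["tcp_rot"]),s["joints"],s["t"])
c=np.load("top.npy",allow_pickle=True).item(); h=cv2.cvtColor(c["frame"],cv2.COLOR_RGB2HSV).astype(int)
v,u=np.indices(h.shape[:2]); roi=(u>340)&(u<378)&(v>192)&(v<228)
m=roi&(h[...,0]<20)&(h[...,1]>180)&(h[...,2]>130); ys,xs=np.nonzero(m); print(len(xs),xs.min(),xs.max(),ys.min(),ys.max(), cast(c,[xs.mean(),ys.mean()],100)[0])
m=roi&(h[...,2]<60); ys,xs=np.nonzero(m); print(len(xs),xs.min(),xs.max(),ys.min(),ys.max()); print(rect(c,np.c_[xs,ys],45))
E
```

```text
[509.36499671 252.57813777 245.01230032] [-1.79975046e+02 -1.27167138e-01  9.97031810e+00] [3.44141204e-01 3.79503015e-01 1.66218154e+00 6.00659209e-05
 1.09764692e+00 1.74089486e+00] 14.7
88 357 369 201 212 [ 468.99805297 -388.59215188  100.        ]
345 343 368 198 223
(array([ 465.2, -380.8]), array([84.4, 79.9]), 71.8)
```

View pics/w6.png

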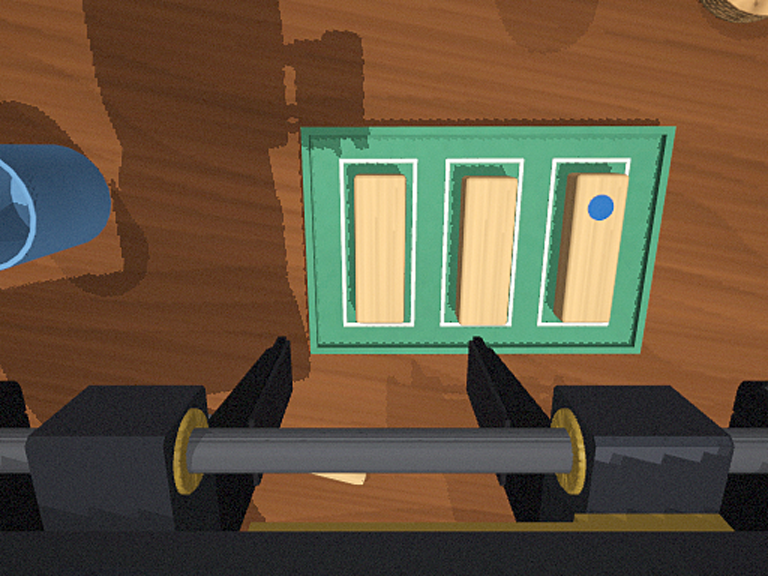

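All three blocks lie straight inside their outlines, with the left one at (380,250) and the dotted one at (597,250), dot at (600,207). Next I'll check the placement numerically and locate the decoy probes near the stand.

```bash
python3 - <<'E'
from h import *
c=np.load("w6.npy",allow_pickle=True).item(); h=cv2.cvtColor(c["frame"],cv2.COLOR_RGB2HSV).astype(int)
wd=(h[...,0]<30)&(h[...,2]>150); wd[:100]=0; wd[225:]=0
w=(h[...,1]<70)&(h[...,2]>130)&~((h[...,0]<35)&(h[...,1]>40)); 
for n,(u0,u1,su) in dict(L=(222,282,253),M=(290,352,325),R=(355,424,395)).items():
    b=wd.copy(); b[:,:u0]=0;b[:,u1:]=0; bl=rect(c,comp(b,(su,180)),37)
    o=w.copy(); o[:100]=0;o[225:]=0;o[:,:u0]=0;o[:,u1:]=0; ys,xs=np.nonzero(o); print(n,bl,"outline",rect(c,np.c_[xs,ys],12))
c=np.load("top.npy",allow_pickle=True).item(); h=cv2.cvtColor(c["frame"],cv2.COLOR_RGB2HSV).astype(int)
v,u=np.indices(h.shape[:2]); roi=(u>340)&(u<405)&(v>185)&(v<250)
for n,(lo,hi) in dict(purple=(125,150),pink=(150,176)).items():
    m=roi&(h[...,0]>lo)&(h[...,0]<hi)&(h[...,1]>60)&(h[...,2]>90); ys,xs=np.nonzero(m); print(n,len(xs),xs.min(),xs.max(),ys.min(),ys.max(),cast(c,[xs.mean(),ys.mean()],90)[0])
E
python3 plan.py "448 -325 240 72"
```

```text
L (array([514.1, 253.4]), array([132.3,  56.9]), 9.2) outline (array([508.5, 253.3]), array([141.7,  63.1]), 10.0)
M (array([527.8, 175.5]), array([131.7,  58. ]), 10.1) outline (array([523.7, 169.5]), array([142.9,  63.1]), 10.0)
R (array([537.9,  95.6]), array([123.9,  58.7]), 9.9) outline (array([538.5,  85.2]), array([142.9,  63.7]), 10.0)
purple 77 387 397 190 200 [ 508.38363813 -493.49565533   90.        ]
pink 150 355 398 189 243 [ 394.64553848 -403.72967422   90.        ]
->  [ 448. -325.  240.   72.]
   [-53.5, 186.1, 1.7] -20.7
   [-115.8, 155.2, 1.7] -20.7
   [-163.1, 104.2, 1.6] -20.6
```

```bash
python3 plan.py "468 -386 245 72"
```

```text
->  [ 468. -386.  245.   72.]
   [-50.4, 207.3, 0.0] -20.7
   [-120.4, 176.0, 0.0] -20.7
   [-174.9, 122.1, 0.0] -20.6
```

Call:
arm_command --pt "-8 35 0 -4 0.7" --pt "-19 80 0 -8 0.7" --pt "-31 125 0 -12 0.7" --pt "-42 170 0 -16 0.7" --pt "-50.4 207.3 0 -20.7 0.7"

```text
t: 15.2
eef_pos: [494.4, 37.6, 242.6]
tcp_rot: [-3.14, 0.002, 0.538]
ft_force: [0.4, -0.2, -0.7]
opening: 0.702
grip_force: 0.0
```

Call:
arm_command --pt "-24 35 0 -4 0.7" --pt "-48 70 0 -8 0.7" --pt "-72 105 0 -12 0.7" --pt "-96 140 0 -16 0.7" --pt "-120.4 176 0 -20.7 0.7"

```text
t: 15.7
eef_pos: [480.7, -174.7, 242.5]
tcp_rot: [-3.139, 0.0, 0.899]
ft_force: [0.9, -0.8, -0.0]
opening: 0.702
grip_force: 0.0
```

Call:
arm_command --pt "-38 27 0 -4 0.7" --pt "-76 53 0 -9 0.7" --pt "-114 80 0 -14 0.7" --pt "-152 106 0 -18 0.7" --pt "-174.9 122.1 0 -20.6 0.7"

```text
t: 16.2
eef_pos: [466.7, -388.8, 241.8]
tcp_rot: [-3.139, -0.001, 1.257]
ft_force: [0.2, 1.2, -0.1]
opening: 0.703
grip_force: 0.0
```

Call:
arm_command --pt "0 0 0 0 0.7" --pt "0 0 0 0 0.7"

```text
t: 16.4
eef_pos: [467.2, -385.8, 242.2]
tcp_rot: [-3.139, -0.002, 1.254]
ft_force: [0.3, 0.0, -0.2]
opening: 0.699
grip_force: 0.0
```

```bash
python3 - <<'E'
from h import *
c=cam("wrist"); save(c,"w7.png"); np.save("w7.npy",c,allow_pickle=True)
s=env.state();print(s["eef_pos"],np.degrees(s["tcp_rot"]),s["joints"],s["ft_force"],s["t"])
E
```

```text
[ 467.55047174 -385.1812507   242.73777401] [-1.79881222e+02 -8.10200262e-02  7.19224210e+01] [-7.98234685e-01  4.38213199e-01  1.57087307e+00  3.20105573e-04
  1.13499899e+00 -4.82858366e-01] [0.00538839 0.3489658  0.46951185] 16.45
```

View pics/w7.png

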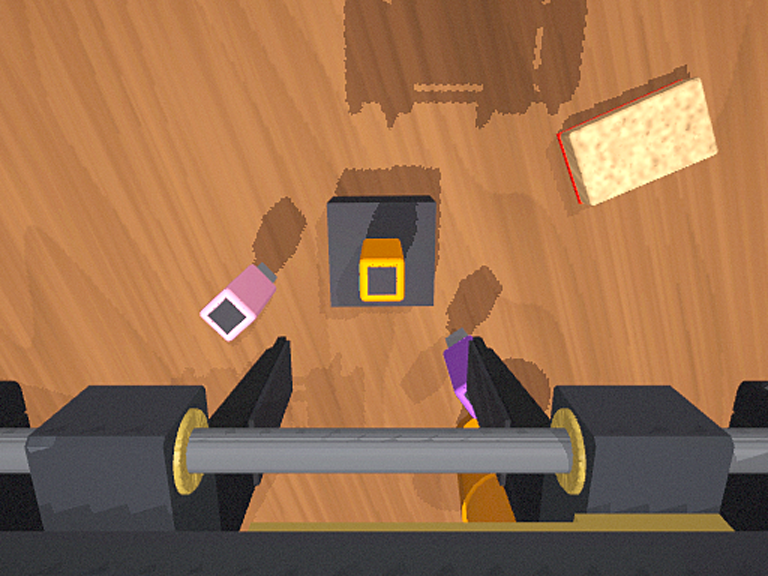

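The orange handle's top is centred at (382,280), square to the tool and above the stand at (381,256). The pink decoy's foot is at (265,272) and the purple one's is at (457,338).

```bash
python3 - <<'E'
from h import *
c=np.load("w7.npy",allow_pickle=True).item(); h=cv2.cvtColor(c["frame"],cv2.COLOR_RGB2HSV).astype(int)
m=(h[...,0]>10)&(h[...,0]<35)&(h[...,1]>200)&(h[...,2]>235); m[:165]=0;m[210:]=0;m[:,230:235]&=True; m[:,:230]=0;m[:,280:]=0
px=comp(m,(241,187)); print(px.min(0),px.max(0)); P=rect(c,px,120); print("probe",P)
s=h[...,2]; st=(h[...,1]<90)&(h[...,2]<110); st[:136]=0; st[206:]=0; st[:,:215]=0; st[:,295:]=0
px=comp(st,(225,150)); print("stand",rect(c,px,50),px.min(0),px.max(0))
T=np.array([467.55,-385.18]);a=np.radians(71.92);X=np.array([np.cos(a),np.sin(a)]);Y=np.array([np.sin(a),-np.cos(a)])
for n,uv,z in (("probe",(254.7,186.7),120),("pinktop",(151.5,210),112),("pinkfoot",(177,182),12),("purplefoot",(304,226),12)):
    p=cast(c,uv,z)[0]; d=p[:2]-T; print(n,p.round(1),"tool",(d@X).round(1),(d@Y).round(1))
E
```

```text
[240 172] [268 200]
probe (array([ 468.1, -386.5]), array([26.9, 26.2]), 71.9)
stand (array([ 468.1, -387.3]), array([79.9, 77.5]), -18.1) [218 136] [290 203]
probe [ 468.6 -387.2  120. ] tool -1.6 1.6
pinktop [ 365.1 -380.4  112. ] tool -27.2 -98.9
pinkfoot [ 368.2 -379.2   12. ] tool -25.1 -96.3
purplefoot [ 504.7 -486.8   12. ] tool -85.1 66.8
```

Call:
arm_command --pt "-1.2 1 35 0 0.55" --pt "-1.2 1 75 0 0.55" --pt "-1.2 1 115 0 0.55" --pt "-1.2 1 145 0 0.55" --pt "-1.2 1 165 0 0.55"

```text
t: 16.95
eef_pos: [468.1, -385.3, 76.7]
tcp_rot: [-3.139, -0.002, 1.257]
ft_force: [1.1, 0.4, -0.4]
opening: 0.55
grip_force: 0.0
```

Call:
arm_command --pt "0 0 8 0 0.55" --pt "0 0 12 0 0.55" --pt "0 0 12 0 0.55" --pt "0 0 12 0 0.1" --pt "0 0 12 0 0.1"

```text
t: 17.45
eef_pos: [468.7, -387.7, 68.1]
tcp_rot: [3.14, 0.001, 1.256]
ft_force: [0.5, -0.4, -0.7]
opening: 0.435
grip_force: 0.0
```

Call:
arm_command --pt "0 0 0 0 0.1" --pt "0 0 0 0 0.1" --pt "0 0 0 0 0.1"

```text
t: 17.75
eef_pos: [468.5, -387.7, 67.6]
tcp_rot: [3.141, 0.0, 1.256]
ft_force: [-0.7, 0.7, 5.0]
opening: 0.292
grip_force: 30.0
```

```bash
python3 plan.py "468.5 -387.7 178 72" "573.4 91.7 170 72"
```

```text
->  [ 468.5 -387.7  178.    72. ]
   [-0.1, 0.0, -110.4] -0.0
->  [573.4  91.7 170.   72. ]
   [162.8, -16.2, 2.7] -0.0
   [162.8, -16.2, 2.6] -0.0
   [162.8, -16.3, 2.7] -0.0
```

Call:
arm_command --pt "0 0 -10 0 0.1" --pt "0 0 -30 0 0.1" --pt "0 0 -60 0 0.1" --pt "0 0 -95 0 0.1" --pt "0 0 -110 0 0.1"

```text
t: 18.25
eef_pos: [469.0, -388.0, 180.6]
tcp_rot: [3.138, 0.002, 1.256]
ft_force: [0.6, -0.8, -2.5]
opening: 0.296
grip_force: 30.0
```

Call:
arm_command --pt "18 -2 0 0 0.1" --pt "48 -5 1 0 0.1" --pt "84 -8 1 0 0.1" --pt "123 -12 2 0 0.1" --pt "162.8 -16.2 2.7 0 0.1"

```text
t: 18.75
eef_pos: [502.9, -225.2, 173.6]
tcp_rot: [-3.14, -0.001, 1.256]
ft_force: [1.5, -0.9, -1.6]
opening: 0.295
grip_force: 30.0
```

Call:
arm_command --pt "40 -4 0 0 0.1" --pt "78 -8 1 0 0.1" --pt "112 -11 1 0 0.1" --pt "140 -14 2 0 0.1" --pt "162.8 -16.2 2.7 0 0.1"

```text
t: 19.25
eef_pos: [537.6, -65.2, 171.0]
tcp_rot: [-3.14, -0.0, 1.257]
ft_force: [0.9, -0.8, -0.7]
opening: 0.29
grip_force: 30.0
```

Call:
arm_command --pt "35 -4 0 0 0.1" --pt "75 -8 1 0 0.1" --pt "115 -12 1 0 0.1" --pt "145 -15 2 0 0.1" --pt "162.8 -16.3 2.7 0 0.1"

```text
t: 19.75
eef_pos: [572.4, 94.8, 168.2]
tcp_rot: [-3.14, 0.0, 1.258]
ft_force: [-0.2, -0.1, -2.2]
opening: 0.292
grip_force: 30.0
```

Call:
arm_command --pt "0 0 0 0 0.1" --pt "0 0 0 0 0.1" --pt "0 0 0 0 0.1"

```text
t: 20.05
eef_pos: [573.0, 91.0, 168.9]
tcp_rot: [-3.141, 0.0, 1.255]
ft_force: [-0.3, 0.4, -2.1]
opening: 0.292
grip_force: 30.0
```

```bash
python3 - <<'E'
from h import *
c=cam("wrist"); np.save("w8.npy",c,allow_pickle=True); s=env.state();print(s["eef_pos"],np.degrees(s["tcp_rot"]),s["ft_force"],s["t"])
d=cam("scene"); np.save("s8.npy",d,allow_pickle=True); print(proj(d,[573,92,37]),proj(c,[573,92,37]))
u,v=proj(d,[573,92,100]).astype(int)
A=cv2.resize(c["frame"],(512,384)); B=cv2.resize(d["frame"][max(0,v-64):v+64,max(0,u-48):u+48],(288,384),interpolation=cv2.INTER_CUBIC)
cv2.imwrite("pics/w8.png",np.hstack([A,B])[:,:,::-1]); print(u,v)
E
```

```text
[573.07905441  90.87202224 169.00158348] [-1.79987166e+02  6.95367477e-03  7.18935783e+01] [ 0.02114486  0.66119745 -1.31696428] 20.1
[282.91378714 185.61848789] [252.29356115 181.84250942]
284 173
```

View pics/w8.png

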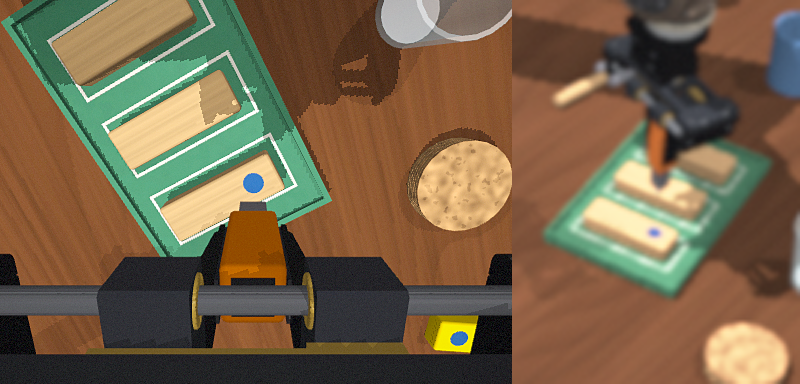

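The dot is at (254,183), just ahead of the held probe, whose stem points at it. The probe looks upright in both views.

```bash
python3 - <<'E'
from h import *
c=np.load("w8.npy",allow_pickle=True).item(); f=c["frame"].astype(int); b=(f[...,2]>f[...,0]+60)
px=comp(b,(254,183)); print(px.min(0),px.max(0)); p=cast(c,px.mean(0),37)[0]
d=p[:2]-[573.08,90.87]; a=np.radians(71.9); print("dot",p,"tool",d@[np.cos(a),np.sin(a)],d@[np.sin(a),-np.cos(a)])
E
```

```text
[243 173] [263 192]
dot [573.24268128  91.02105197  37.        ] tool 0.194118514653332 0.10770282752225621
```

Call:
arm_command --pt "-0.3 0 18 0 0.1" --pt "-0.3 0 38 0 0.1" --pt "-0.3 0 54 0 0.1" --pt "-0.3 0 64 0 0.1" --pt "-0.3 0 68 0 0.1"

```text
t: 20.65
eef_pos: [573.0, 91.1, 100.3]
tcp_rot: [-3.141, 0.0, 1.255]
ft_force: [0.0, 0.4, -1.7]
opening: 0.294
grip_force: 30.0
```

Call:
arm_command --pt "0 0 0 0 0.1" --pt "0 0 0 0 0.1" --pt "0 0 0 0 0.1" --pt "0 0 0 0 0.1"

```text
t: 21.05
eef_pos: [573.4, 91.7, 101.6]
tcp_rot: [3.141, -0.0, 1.256]
ft_force: [-0.3, 0.3, -0.8]
opening: 0.296
grip_force: 30.0
```

```bash
python3 - <<'E'
from h import *
F=[];Z=[];P=[]
for i in range(12):
    c=env.read_camera("wrist"); s=env.state(); F.append(s["ft_force"]);P.append(s["eef_pos"])
print(np.mean(F,0),np.std(F,0),np.mean(P,0),np.std(P,0),s["t"],np.degrees(s["tcp_rot"]))
E
```

```text
[ 0.18426817 -0.20039335 -1.04437526] [0.56796715 0.39774044 0.38779915] [573.2239644   91.72745853 101.14922798] [0.05240512 0.0216169  0.1551488 ] 21.65 [-1.79998885e+02 -4.22825720e-03  7.19690359e+01]
```

Call:
arm_command --pt "0 0 2 0 0.1" --pt "0 0 4 0 0.1" --pt "0 0 6 0 0.1" --pt "0 0 7.5 0 0.1" --pt "0 0 7.5 0 0.1"

```text
t: 22.15
eef_pos: [573.2, 91.7, 93.4]
tcp_rot: [-3.141, -0.0, 1.256]
ft_force: [0.2, -0.3, 0.4]
opening: 0.294
grip_force: 30.0
```

```bash
cat > ft.py <<'E'
from h import *
F=[];P=[]
for i in range(16):
    c=env.read_camera("wrist"); s=env.state(); F.append(s["ft_force"]);P.append(s["eef_pos"])
F=F[2:];P=P[2:]
print(np.mean(F,0),np.std(F,0)/4,np.mean(P,0),"dF",np.mean(F,0)[2]+1.04,"mm",(np.mean(F,0)[2]+1.04)/.3,"geo",96.6-np.mean(P,0)[2],s["t"],s["opening"])
E
python3 ft.py
```

```text
[-0.25104384  0.00595314 -0.09165712] [0.11579058 0.13283401 0.10902918] [573.177219    91.70867384  93.56654295] dF 0.948342877546644 mm 3.16114292515548 geo 3.033457045427383 22.95 0.291087802393534
```

Force and geometry agree on about 3.1 mm pressed, so 3 mm more is needed.

Call:
arm_command --pt "0 0 1 0 0.1" --pt "0 0 2 0 0.1" --pt "0 0 2.9 0 0.1" --pt "0 0 2.9 0 0.1" --pt "0 0 2.9 0 0.1"

```text
t: 23.45
eef_pos: [573.2, 91.7, 90.6]
tcp_rot: [-3.142, -0.0, 1.256]
ft_force: [-1.3, 0.9, 0.2]
opening: 0.291
grip_force: 30.0
```

```bash
python3 ft.py; python3 - <<'E'
from h import *
c=cam("wrist"); d=cam("scene"); u,v=proj(d,[573,92,60]).astype(int)
A=c["frame"]; B=cv2.resize(d["frame"][v-48:v+48,u-36:u+36],(288,384),interpolation=cv2.INTER_CUBIC)
cv2.imwrite("pics/w9.png",np.hstack([A,B])[:,:,::-1]); print(env.state()["tcp_rot"])
E
```

```text
[-0.45224039  0.06662552  0.49038299] [0.14240201 0.09433596 0.14011669] [573.21354007  91.70677011  90.65729146] dF 1.5303829947396692 mm 5.101276649132231 geo 5.942708540425784 24.25 0.2964818594271647
[ 3.14150818e+00 -1.20108001e-04  1.25608562e+00]
```

View pics/w9.png

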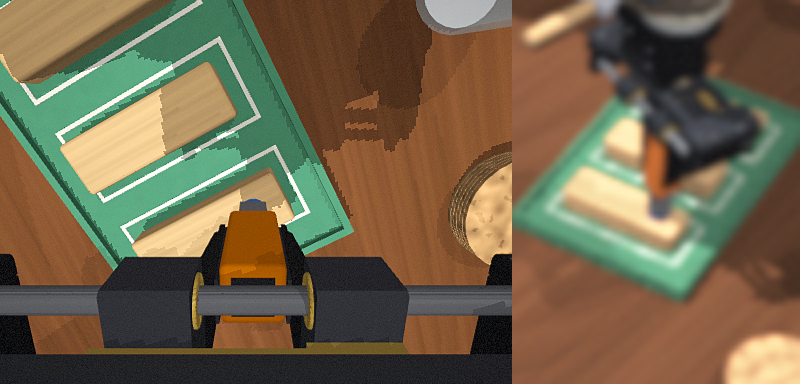

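The probe stands upright over the dot, whose edge shows behind the stem at (253,201). Pressing depth is about 5–6 mm by both force and geometry, so I'm handing in.

```bash
python3 -c "
from cell import env
print(env.job_done())"
```

```text
the job is handed in; nothing more can be done
None
```

I laid both stray blocks flat and straight in the empty outlines and left the middle block where it was; I handed in at about 24 s with the arm holding the orange probe upright on the blue dot, tip pressed in about 5–6 mm of its 12 mm.

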